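Turn the forming bar groove up and click it into its holder

ROBOT

A 7-joint arm with a two-finger parallel gripper is mounted at the origin on a cart in front of the work surface, level with it; the furniture and walls round the work are solid. World frame = base frame: x ahead of the robot, y to its left, z up, the work surface at z = 0. Lengths are in m, angles in rad, forces in N, time in s.
With the tool pointing down it reaches from about 0.425 to 0.825 m from the base axis. Payload 3.6 kg.
Tool frame: the origin (TCP) lies on the centre line of the jaws, within the pads' length; the fingertips stand 8 mm ahead of it and the grasp point (between the pads) lies 11 mm behind it; z points along the fingers, y is the direction in which the jaws open and shut (so a half turn about z gives the same grasp; the last joint's range is limited). The gripper opens to 93 mm and grips with 3 to 60 N. Pads are 15 mm wide; open, the fingers measure 128 mm over their backs; the gripper's body (75 mm by 188 mm) begins 65 mm behind the grasp point.
Start: joints at [-1.161, 0.615, -0.013, 1.423, 0.008, 1.103, -0.04], TCP at [0.274, 0.589, 0.227] pointing down, gripper open.
Joint ranges: [-3.12, 3.12], [-0.3, 2.06], [-1.34, 1.32], [0.26, 2.42], [-1.36, 4.5], [0.01, 1.98], [-2.84, 2.84]. Speed limits (rad/s): [2.79, 2.79, 3.14, 3.14, 3.14, 3.14, 3.14].

INTERFACE

Orientations are given as a unit quaternion [w, x, y, z].
In Python, from cell import robot, viewer gives the robot as it stands. The module is installed in compiled form; this text tells all that it offers.
- The arm moves only by the tool drive_tool, never from a script. Its argument "series" is a list that holds one entry, the list of rows, each a list of 5 numbers: the shift along the tool's x, y, z in mm, then the turn about the tool's z in degrees, then the gripper command: -1 is shut, 1 is fully open, values between are in proportion. A call has 1 to 5 rows; each row shifts and turns the commanded pose from where the row before left it, along the tool's axes as they then stand; what a row does not reach is not made up. A row lasts 1/10 s, in which the tool goes at most 50 mm and 8.59 degrees, less where a joint would pass 70% of its speed; a pose out of reach is approached as far as the arm can. A call is refused whole if a number of a shift passes 50 or a number of a turn 8.59, either way. A call with a gripper value outside its range is refused whole. The fingers move at their own pace and stop on an object; "newtons" is the grip in N (left out, the last holds). Time passes only in rows, so rows that do not move let the fingers close. It gives the time, the measured TCP pose, the force and the opening at its end, in the units of the state.
- robot.read_state(): the state, without advancing time (a new reading comes with each control period).
- viewer.capture(name): name is "side" or "top" or "wrist"; returns a dict with "img" (400x640x3 uint8, blue, green, red), "fx", "fy", "cx", "cy" (pixels), "k1" (the pictures are not rectified: a ray, as slopes to the right and down, at radius r is drawn at 1 + k1 r^2 times it, then the intrinsics apply), "cam_to_world" (4x4, takes a point from camera to world coordinates); the wrist camera has in their place "hand_eye" (4x4, takes a point from camera to tool coordinates, whose origin is the TCP and whose axes are the flange's). Camera axes: x right, y up, looking along -z (the intrinsics and any distortion apply to the point x, -y, -z); pixel columns grow to the right and rows downward; lengths in m; the calibration is good to about 2 mm. A picture is of the moment at which its call begins: read the wrist's pose just before it. There is no depth.
- robot.sign_off(): hands the job in, once; it reports no verdict.
The state is a dict: "time": time; "q": joint angles; "joint_velocities": joint speeds; "tau": joint torques, N m; "ee_pos": TCP position; "tcp_rot": TCP orientation; "contact_force": force on the tool from outside, world axes, zero at the start; "ft_torque": the same for the moment, N m; "finger_gap": finger opening in m.
Only numpy, scipy, OpenCV 4.12 (cv2) and the standard library are available. Lean on these libraries where they do the work, as an engineer would, in place of code of your own. Each camera call takes 0.05 s, during which the arm holds its last target.

TASK

The square forming bar lies on the rubber mat with its wide groove underneath. Roll it over its long edges, one face at a time and letting it come to rest flat on each face, without ever lifting it off the mat, until the face with the single wide groove is on top; then set it along the fence and slide it lengthwise into the holder, past the spring plunger, until it is fully home against the end stop and the plunger has snapped into the notch round the bar. Leave the small pot, the wooden clamp and the steel block where they are.

Things in the scene. Friction and masses are not known exactly. Their poses are not given: they have to be found in the camera images.
- bar_center (a point): centre of the loose forming bar: square aluminium bar, 32 x 32 x 130 mm, 0.26-0.48 kg. y runs along it; z points out of the face with the single wide groove (12 mm, lengthwise): down at the start, up at the end. Opposite face plain; the other two have three narrow grooves. A notch 12 mm wide, 3 deep runs round the bar 30 mm from each end; both ends alike. Flat on the mat its centre is 19 mm over the bench
- holder: fixed bar holder; origin on the bench top under the middle of the channel mouth; y along the channel towards its end stop (robot's left), x away from the robot. Channel open on top, 34 mm wide between the fence (x = +17 mm) and the near wall (x = -17 mm, 29 mm high), from y = 0 to the stop at y = +52 mm; a splayed lead-in on the near side reaches to y = -22 mm. Bar fully home: centre at x = +1, y = -13 mm
- fence_face (a point): point at the foot of the fence's face, 3 mm over the bench, 85 mm before the mouth; axes as the holder's. The fence is a rail 24 mm high over the bench, its face the plane x = 0 here, running the mat's length and on into the channel: a bar along it lies in line with the channel. Rolling hint: the near face rises as the bar tips, so a pusher held at one height can jam on it by friction; follow its arc
- channel_mouth (a point): point on the mat at the channel mouth, on the centre line of a bar lying along the fence; axes as the holder's. The rubber mat, 3 mm thick, spans x = -171 to +34 mm and y = -205 to +10 mm from here; friction about 1.1: pushed sideways near its top edge the bar tips over its far lower edge, pushed low down it slides
- channel_stop (a point): point on the mat (3 mm over the bench) at the face of the end stop, on the line of a bar that lies along the fence; axes as the holder's
- plunger (a joint): spring plunger in the channel's near wall, 22 mm past the mouth (30 mm before the stop), at the bar's mid height; metres pushed back: 0 = fully out (round nose 3.5 mm proud of the wall), about 0.0025 while riding on the bar's side, near 0 again in the bar's notch. 1.5 to 3.5 N push it back; sliding the bar in takes about 5 to 15 N
- small_pot: bystander: small screw-lid pot, 41 mm across, 36 mm high, on the bench left of the mat; origin at the middle of its underside
- ring_clamp: bystander: wooden ring clamp, 40 x 138 x 19 mm, behind the fence; origin at the middle of its underside
- steel_block: bystander: square steel bench block, 64 x 64 x 16 mm, behind the fence; origin at the middle of its underside

How it is judged:
On the way, in this order (a step that is already met when the one before it is completed fails the run):
1. the bar has been rolled over by one face and rests flat, wide groove facing sideways (angle between bar_center's own z axis and vertical between 1.47 and 1.67 rad and height (world z) of bar_center below 0.022 m and linear speed of bar below 0.03 m/s and angular speed of bar below 0.2 rad/s), for 0.1 s.
2. the bar has been rolled over once more and rests flat, wide groove on top (angle between bar_center's own z axis and vertical below 0.1 rad and height (world z) of bar_center below 0.022 m and linear speed of bar below 0.03 m/s and angular speed of bar below 0.2 rad/s), for 0.1 s.
3. the bar is home in the holder with the plunger in its notch (angle between bar_center's own z axis and vertical below 0.08 rad and y of bar_center in the frame of holder above -0.017 m and x of bar_center in the frame of holder between -0.003 and 0.005 m and angle between the y axis of bar_center and the y axis of holder, either way round below 0.06 rad and value of joint plunger below 0.0015 m and height (world z) of bar_center below 0.022 m), for 0.2 s.
At the end, for the whole second after the job is handed in: The bar lies flat in the channel, wide groove up (within 0.08 rad), along the channel (within 0.06 rad), its end within 4 mm of the end stop, the plunger out again in the notch (joint under 1.5 mm), at rest (all of step 3 and linear speed of bar below 0.03 m/s and angular speed of bar below 0.2 rad/s); the robot touches nothing.
It fails at once if the bar is lifted off the mat (centre more than 33 mm over the bench; rolling over an edge takes it to 26 mm) (height (world z) of bar_center above 0.033 m).
It fails at once if the small pot is moved more than 20 mm (distance of small_pot from where it was at the start of the episode above 0.02 m).
It fails at once if the ring clamp is moved more than 20 mm (distance of ring_clamp from where it was at the start of the episode above 0.02 m).
It fails at once if the steel block is moved more than 20 mm (distance of steel_block from where it was at the start of the episode above 0.02 m).
It also fails if it takes over 67 s, if anything falls off the work surface, if the arm or the gripper's body presses on something with over 40 N, if the wrist force passes 120 N, or if a joint passes its speed limit or range.

## Working session

There is one attempt and no reset: what is moved stays moved. The work goes in short steps, Python scripts to look and compute and a tool call to move; the robot and the scene stay as the last step left them, time stands still between calls to the robot, and variables do not carry over. Pictures are saved under pics/ and viewed, and the job is handed in when it is done.

Besides the shell and the picture viewer there is one more tool, called after "Emit:" as name([rows], argument=value, ...), one row to a line, values as JSON. drive_tool: Moves the arm, as the interface text tells. Its arguments: {"type":"object","properties":{"series":{"type":"array"},"newtons":{"type":"number"}},"required":["series"]}

```bash
mkdir -p pics; cat > h.py <<'E'
import numpy as np, cv2
from cell import robot, viewer
def cap(n,fn=None):
    c=viewer.capture(n)
    if fn: cv2.imwrite('pics/'+fn,c['img'])
    return c
def ray(c,u,v,T=None):
    x=(u-c['cx'])/c['fx'];y=(v-c['cy'])/c['fy']
    rd=np.hypot(x,y);r=rd
    for _ in range(30): r=rd/(1+c['k1']*r*r)
    s=r/rd if rd>0 else 1
    d=np.array([x*s,-y*s,-1.])
    M=np.array(c['cam_to_world']) if T is None else T
    return M[:3,3],M[:3,:3]@d
def onz(c,u,v,z,T=None):
    o,d=ray(c,u,v,T); t=(z-o[2])/d[2]; return o+t*d
def proj(c,p):
    M=np.linalg.inv(np.array(c['cam_to_world'])); q=M[:3,:3]@np.array(p)+M[:3,3]
    x=q[0]/-q[2];y=-q[1]/-q[2];k=1+c['k1']*(x*x+y*y)
    return c['fx']*x*k+c['cx'],c['fy']*y*k+c['cy']
E
python3 - <<'E'
from h import *
s=robot.read_state();print({k:np.round(v,4) for k,v in s.items()})
for n in('side','top','wrist'):
    c=cap(n,n+'0.png');print(n,{k:np.round(v,3) for k,v in c.items() if k!='img'})
E
```

```text
{'time': np.float64(0.0), 'q': array([-1.1615,  0.6159, -0.0126,  1.4249,  0.0081,  1.1034, -0.0404]), 'joint_velocities': array([-0.0002,  0.0006,  0.0006, -0.0006,  0.0008, -0.0009, -0.0028]), 'tau': array([ 1.00000e-04, -4.58933e+01,  2.09000e-01, -1.65749e+01,
       -6.11000e-02,  2.05000e-02,  2.00000e-04]), 'ee_pos': array([0.2741, 0.5885, 0.2255]), 'tcp_rot': array([-3.000e-04,  2.162e-01,  9.764e-01, -1.200e-03]), 'contact_force': array([-0.8659,  0.4214, -0.3376]), 'ft_torque': array([ 0.0818,  0.0169, -0.0594]), 'finger_gap': np.float64(0.093)}
side {'fx': np.float64(396.037), 'fy': np.float64(396.037), 'cx': np.float64(318.744), 'cy': np.float64(189.071), 'k1': np.float64(-0.088), 'cam_to_world': array([[ 0.986,  0.089, -0.144,  0.426],
       [-0.169,  0.489, -0.856, -0.403],
       [-0.006,  0.868,  0.497,  0.454],
       [ 0.   ,  0.   ,  0.   ,  1.   ]])}
top {'fx': np.float64(428.879), 'fy': np.float64(428.879), 'cx': np.float64(316.676), 'cy': np.float64(197.032), 'k1': np.float64(0.002), 'cam_to_world': array([[-0.023,  0.997, -0.068,  0.485],
       [-1.   , -0.024, -0.011,  0.305],
       [-0.012,  0.068,  0.998,  0.904],
       [ 0.   ,  0.   ,  0.   ,  1.   ]])}
wrist {'fx': np.float64(324.191), 'fy': np.float64(324.191), 'cx': np.float64(315.679), 'cy': np.float64(200.05), 'k1': np.float64(-0.064), 'hand_eye': array([[ 0.001,  0.958,  0.288,  0.079],
       [ 1.   , -0.   , -0.001, -0.   ],
       [-0.001,  0.288, -0.958, -0.158],
       [ 0.   ,  0.   ,  0.   ,  1.   ]])}
```

View pics/top0.png

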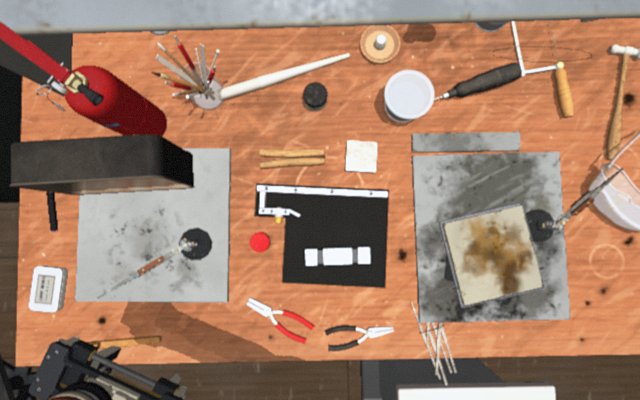

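View pics/side0.png

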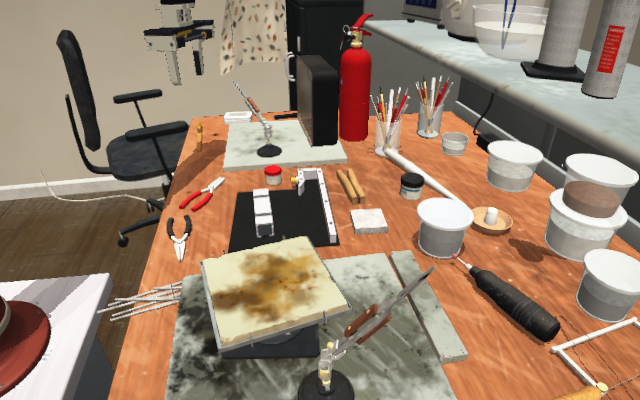

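View pics/wrist0.png

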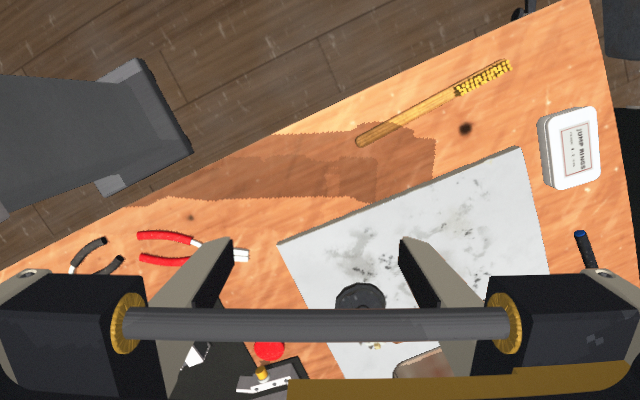

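```bash
python3 - <<'E'
from h import *
t=cv2.imread('pics/top0.png');s=cv2.imread('pics/side0.png')
cv2.imwrite('pics/tz.png',cv2.resize(t[170:300,235:405],None,fx=4.7,fy=4.6,interpolation=cv2.INTER_CUBIC))
cv2.imwrite('pics/sz.png',cv2.resize(s[150:260,220:360],None,fx=5,fy=5,interpolation=cv2.INTER_CUBIC))
E
```

```text
(no output)
```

View pics/tz.png

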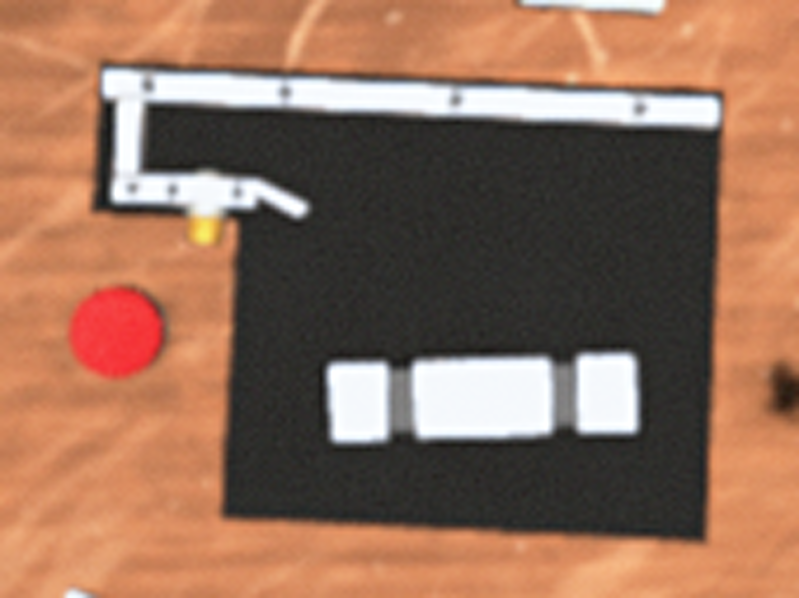

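View pics/sz.png

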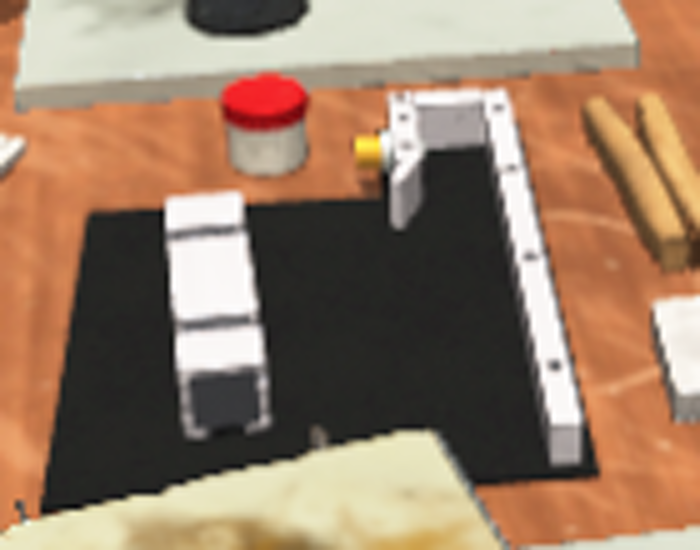

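```bash
python3 - <<'E'
from h import *
c=cap('top');im=c['img'];
hsv=cv2.cvtColor(im,cv2.COLOR_BGR2HSV)
m=((hsv[...,1]<40)&(hsv[...,2]>90)).astype(np.uint8)
m2=np.zeros_like(m);m2[240:275,295:380]=m[240:275,295:380]
cn=max(cv2.findContours(m2,0,2)[0],key=cv2.contourArea)
r=cv2.minAreaRect(np.vstack([x for x in cv2.findContours(m2,0,2)[0] if cv2.contourArea(x)>10]));print(r)
b=cv2.boxPoints(r);W=np.array([onz(c,u,v,.035) for u,v in b]);print(np.round(W,4));print('bar',W.mean(0))
for i in range(4): print(np.linalg.norm(W[i]-W[i-1]),np.degrees(np.arctan2(*(W[i]-W[i-1])[:2])))
# fence front edge: per column 310..382, subpixel lower edge of white around rows 185-200
g=im.min(2).astype(float)
P=[]
for u in range(306,384,3):
    col=g[186:202,u]; 
    k=np.where(col>120)[0].max(); e=k+(col[k]-120)/(col[k]-col[k+1])
    P.append(onz(c,u,186+e,.024))
P=np.array(P);f=np.polyfit(P[:,1],P[:,0],1);print('fence x=a*y+b',f,np.std(P[:,0]-np.polyval(f,P[:,1])),P[0],P[-1],'angle deg',np.degrees(np.arctan(f[0])))
# mat corners
for u,v in [(235+.0+235/4.7,170+216/4.6),(235+226/4.7,170+513/4.6),(235+706/4.7,170+538/4.6)]: print('mat',onz(c,u,v,.003))
for n,u,v,z in [('stop face',143,140,.02),('leadin tip',303,210,.03),('wallend',240,205,.03),('fence end R',722,125,.024),('pot',117,332,.036),('plunger',205,230,.019),('stopface-top',143,110,.029),('wall inner',150,175,.029),('fencetopL',101,66,.024)]:
    print(n,np.round(onz(c,235+(u)/4.7,170+v/4.6,z),4))
E
```

```text
((337.1051330566406, 255.94268798828125), (18.52390480041504, 66.31486511230469), 87.95458984375)
[[0.4428 0.3434 0.035 ]
 [0.4445 0.2099 0.035 ]
 [0.4076 0.2098 0.035 ]
 [0.4058 0.3428 0.035 ]]
bar [0.42518767 0.27648729 0.035     ]
0.03699784438495414 89.15196982445204
0.1334506373823093 179.2599993834604
0.036942037379234106 -90.238525002938
0.13305756393757726 -0.7646125877220824
fence x=a*y+b [0.0712083  0.52892269] 0.0002358860649583167 [0.5524634  0.33667278 0.024     ] [0.5421444  0.18289608 0.024     ] angle deg 4.073060185511932
mat [0.50666827 0.38257339 0.003     ]
mat [0.37266567 0.38899051 0.003     ]
mat [0.35696275 0.17749801 0.003     ]
stop face [0.5413 0.421  0.02  ]
leadin tip [0.508  0.3507 0.03  ]
wallend [0.5108 0.378  0.03  ]
fence end R [0.5417 0.1673 0.024 ]
pot [0.4563 0.4313 0.036 ]
plunger [0.5003 0.3945 0.019 ]
stopface-top [0.5541 0.4196 0.029 ]
wall inner [0.5251 0.417  0.029 ]
fencetopL [0.5748 0.4384 0.024 ]
```

Emit:
drive_tool([
  [[0, 0, 0, -8.57, 0.89], [0, 0, 0, -8.57, 0.89], [0, 0, 0, -8.57, 0.89], [-10, -45, 0, 0, 0.89], [-16, -45, 0, 0, 0.89]],
], newtons=20)

```text
time: 0.7
ee_pos: [0.3, 0.4995, 0.2258]
tcp_rot: [-0.001, -0.009, 1.0, -0.0]
contact_force: [1.0, -0.0, 0.5]
finger_gap: 0.088
```

Emit:
drive_tool([
  [[-16, -45, 0, 0, 0.89], [-16, -45, 0, 0, 0.89], [-16, -45, 0, 0, 0.89], [-16, -45, 0, 0, 0.89], [0, 0, 0, 0, 0.89]],
])

```text
time: 1.2
ee_pos: [0.3712, 0.3125, 0.2265]
tcp_rot: [0.001, -0.0, 1.0, -0.003]
contact_force: [-0.1, 0.2, 0.1]
finger_gap: 0.0877
```

```bash
cat >> h.py <<'E'
from scipy.spatial.transform import Rotation as Ro
def wT(c,s):
    w,x,y,z=s['tcp_rot'];T=np.eye(4);T[:3,:3]=Ro.from_quat([x,y,z,w]).as_matrix();T[:3,3]=s['ee_pos'];return T@np.array(c['hand_eye'])
def st():
    s=robot.read_state();w,x,y,z=s['tcp_rot'];R=Ro.from_quat([x,y,z,w]).as_matrix()
    print('t',round(float(s['time']),2),'p',np.round(s['ee_pos'],4),'tool-y yaw',round(np.degrees(np.arctan2(R[1,1],R[0,1])),2),'tilt',np.round(R[:2,2],4),'F',np.round(s['contact_force'],1),'gap',round(float(s['finger_gap']),4));return s
E
python3 - <<'E'
from h import *
s=st();c=cap('wrist','w1.png')
E
```

```text
t 1.2 p [0.3712 0.3125 0.2265] tool-y yaw 90.02 tilt [ 0.0011 -0.0057] F [-0.1  0.2  0.1] gap 0.0877
```

View pics/w1.png

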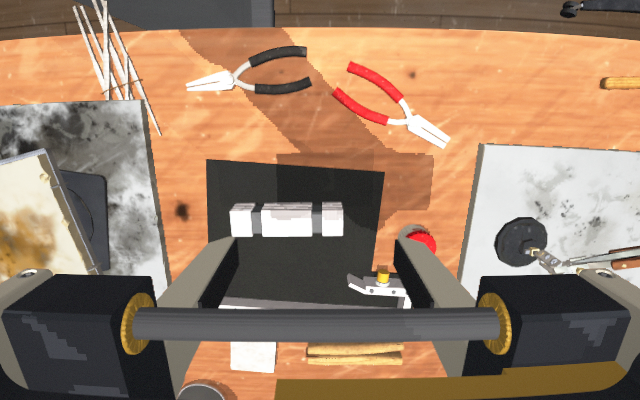

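```bash
python3 - <<'E'
from h import *
s=st();c=cap('wrist');T=wT(c,s);im=c['img']
cv2.imwrite('pics/w1z.png',cv2.resize(im[190:310,220:420],None,fx=4,fy=4,interpolation=cv2.INTER_CUBIC))
E
```

```text
t 1.25 p [0.3696 0.3168 0.2268] tool-y yaw 90.3 tilt [ 0.0006 -0.0017] F [-0.1 -0.1 -0.5] gap 0.0879
```

View pics/w1z.png

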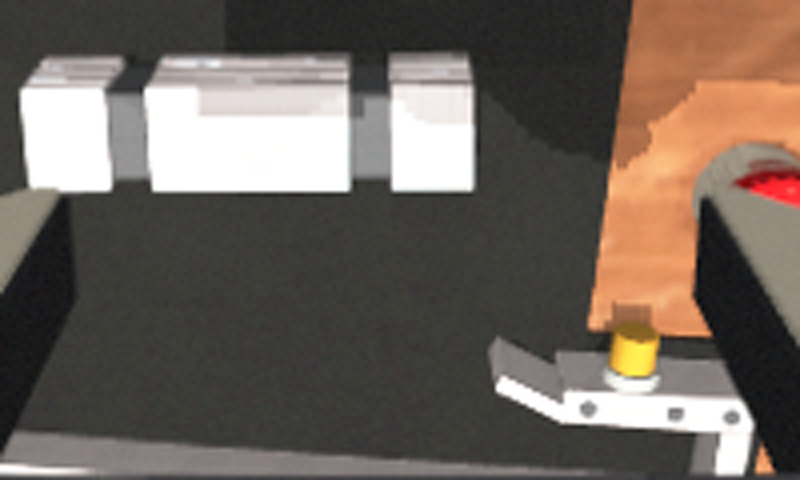

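```bash
python3 - <<'E'
from h import *
s=st();c=cap('wrist');T=wT(c,s);print(c['img'].shape)
P={}
for n,u,v,z in [('nl',22,88,.035),('nr',473,83,.035),('fr',474,190,.035),('fl',28,190,.035),('bnr',467,54,.003),('tip',497,382,.032),('fenceL',0,462,.024),('fence',450,472,.024)]:
    P[n]=onz(c,220+u/4-.4,190+v/4-.4,z,T);print(n,np.round(P[n],4))
print('center',np.mean([P[k] for k in('nl','nr','fr','fl')],0))
E
```

```text
t 1.3 p [0.3684 0.3196 0.2268] tool-y yaw 90.56 tilt [0.0002 0.0003] F [-0.9  0.3 -0.7] gap 0.0875
(400, 640, 3)
nl [0.4093 0.2159 0.035 ]
nr [0.4064 0.3448 0.035 ]
fr [0.4394 0.3461 0.035 ]
fl [0.4409 0.2153 0.035 ]
bnr [0.4077 0.3451 0.003 ]
tip [0.5052 0.3556 0.032 ]
fenceL [0.5423 0.1954 0.024 ]
fence [0.5438 0.3424 0.024 ]
center [0.42398586 0.28053573 0.035     ]
```

Emit:
drive_tool([
  [[-15, -43, 0, 0, 0.89], [0, 0, 50, 0, 0.89], [0, 0, 50, 0, 0.89], [0, 0, 50, 0, 0.89], [0, 0, 20, 0, 0.89]],
])

```text
time: 1.85
ee_pos: [0.3804, 0.2785, 0.0528]
tcp_rot: [-0.003, -0.009, 1.0, -0.001]
contact_force: [-0.8, -0.2, 0.8]
finger_gap: 0.0881
```

Emit:
drive_tool([
  [[0, 0, 0, 0, 0.89], [0, 0, 0, 0, 0.89], [0, 0, 0, 0, 0.89]],
])

```text
time: 2.15
ee_pos: [0.3841, 0.2793, 0.058]
tcp_rot: [0.001, -0.007, 1.0, 0.001]
contact_force: [-0.6, -0.3, -0.7]
finger_gap: 0.0879
```

```bash
python3 - <<'E'
from h import *
s=st();c=cap('wrist','w2.png');c=cap('side','s2.png')
t=cap('top');print(s['q'])
im=c['img'];cv2.imwrite('pics/s2z.png',cv2.resize(im[120:260,180:360],None,fx=4.4,fy=4.2,interpolation=cv2.INTER_CUBIC))
E
```

```text
t 2.15 p [0.3841 0.2793 0.058 ] tool-y yaw 90.83 tilt [0.0024 0.0025] F [-0.6 -0.3 -0.7] gap 0.0879
[-0.62069976  0.61282627 -0.07904532  2.09170321  0.10652712  0.43729344
  0.8034632 ]
```

View pics/w2.png

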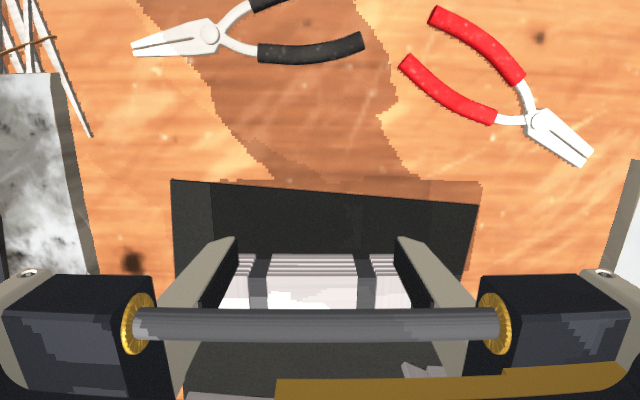

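View pics/s2z.png

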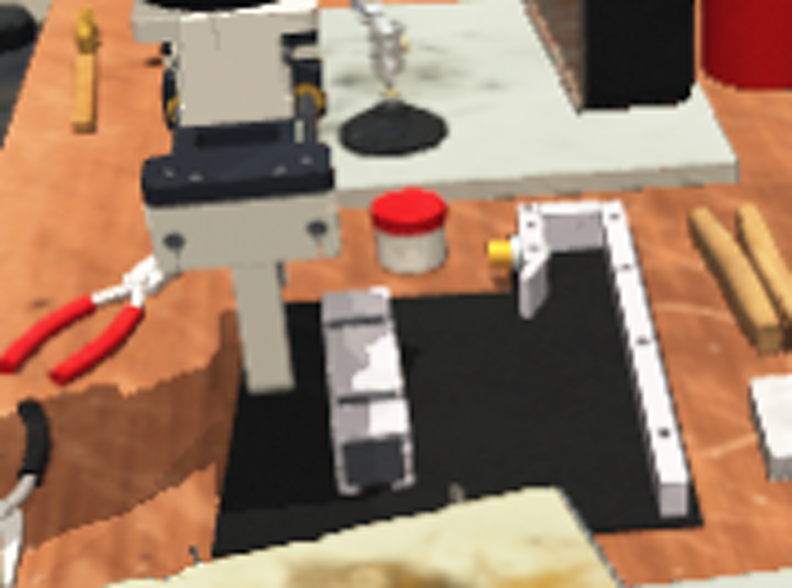

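Emit:
drive_tool([
  [[0, 0, 19, 0, 0.89], [-6, 0, 0, 0, 0.89], [-5, 0, 0, 0, 0.89], [0, 0, 0, 0, 0.89], [0, 0, 0, 0, 0.89]],
])

```text
time: 2.8
ee_pos: [0.395, 0.2779, 0.0383]
tcp_rot: [0.0, -0.006, 1.0, 0.0]
contact_force: [0.8, -0.3, 0.2]
finger_gap: 0.0876
```

Emit:
drive_tool([
  [[-2, 0, 0, 0, 0.89], [-1, 0, 0, 0, 0.89], [-1, 0, 0, 0, 0.89], [0, 0, 0, 0, 0.89]],
])

```text
time: 3.2
ee_pos: [0.3985, 0.2778, 0.0377]
tcp_rot: [0.0, -0.006, 1.0, 0.0]
contact_force: [0.5, 0.7, 0.9]
finger_gap: 0.0879
```

Emit:
drive_tool([
  [[-1, 0, 0, 0, 0.89], [-1, 0, 0, 0, 0.89], [0, 0, 0, 0, 0.89]],
])

```text
time: 3.5
ee_pos: [0.3991, 0.2777, 0.0375]
tcp_rot: [-0.001, -0.007, 1.0, -0.0]
contact_force: [-3.2, 0.3, 1.9]
finger_gap: 0.0877
```

```bash
python3 - <<'E'
from h import *
s=st();c=cap('side')
im=c['img'];cv2.imwrite('pics/s3z.png',cv2.resize(im[180:260,210:310],None,fx=7,fy=7,interpolation=cv2.INTER_CUBIC))
E
```

```text
t 3.5 p [0.3991 0.2777 0.0375] tool-y yaw 90.76 tilt [-0.0024 -0.0009] F [-3.2  0.3  1.9] gap 0.0877
```

View pics/s3z.png

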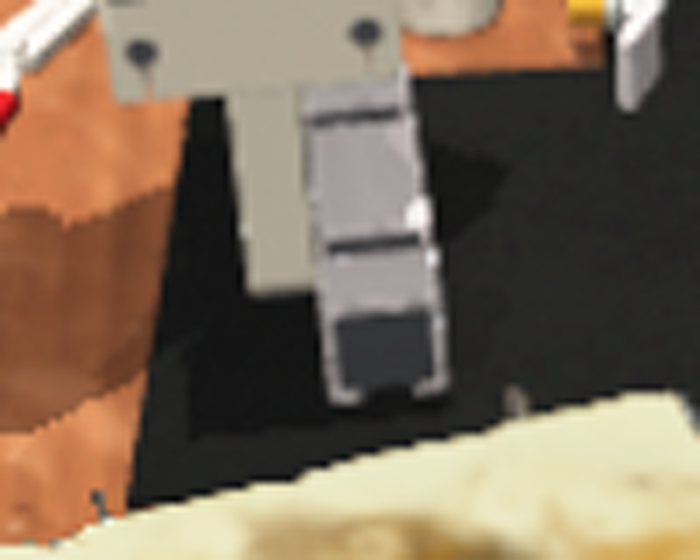

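Emit:
drive_tool([
  [[-2.5, 0, -2.7, 0, 0.89], [-2.6, 0, -2.5, 0, 0.89], [-3, 0, -2.1, 0, 0.89], [-2.9, 0, -2, 0, 0.89], [0, 0, 0, 0, 0.89]],
])

```text
time: 4.05
ee_pos: [0.4126, 0.2779, 0.0476]
tcp_rot: [0.001, -0.006, 1.0, 0.0]
contact_force: [-3.0, -0.2, 4.9]
finger_gap: 0.0875
```

```bash
python3 - <<'E'
from h import *
s=st();c=cap('side')
im=c['img'];cv2.imwrite('pics/s4z.png',cv2.resize(im[180:260,210:310],None,fx=7,fy=7,interpolation=cv2.INTER_CUBIC))
E
```

```text
t 4.05 p [0.4126 0.2779 0.0476] tool-y yaw 90.7 tilt [0.0017 0.0006] F [-3.  -0.2  4.9] gap 0.0875
```

View pics/s4z.png

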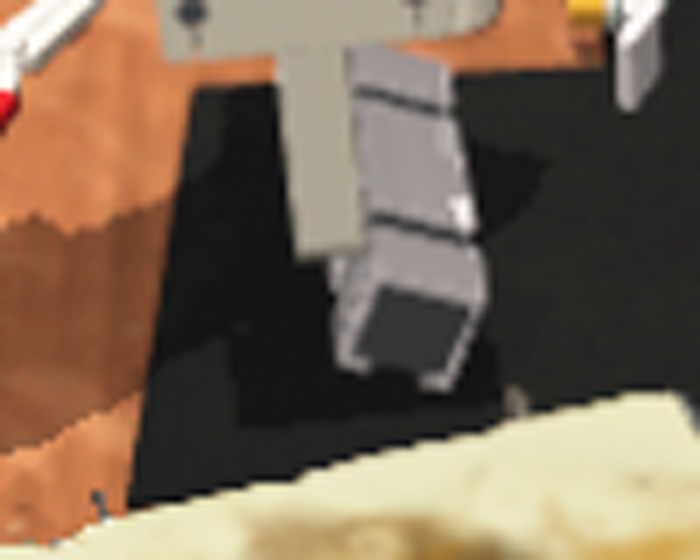

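Emit:
drive_tool([
  [[-3.2, 0, -1.7, 0, 0.89], [-3.3, 0, -1.4, 0, 0.89], [-3.5, 0, -1.2, 0, 0.89], [-3.5, 0, -0.8, 0, 0.89], [0, 0, 0, 0, 0.89]],
])

```text
time: 4.6
ee_pos: [0.4266, 0.2782, 0.0521]
tcp_rot: [0.001, -0.006, 1.0, 0.0]
contact_force: [-0.5, -0.2, 0.3]
finger_gap: 0.0882
```

```bash
python3 - <<'E'
from h import *
s=st();c=cap('side')
im=c['img'];cv2.imwrite('pics/s5z.png',cv2.resize(im[180:260,210:310],None,fx=7,fy=7,interpolation=cv2.INTER_CUBIC))
E
```

```text
t 4.6 p [0.4266 0.2782 0.0521] tool-y yaw 90.67 tilt [0.0022 0.0008] F [-0.5 -0.2  0.3] gap 0.0882
```

View pics/s5z.png

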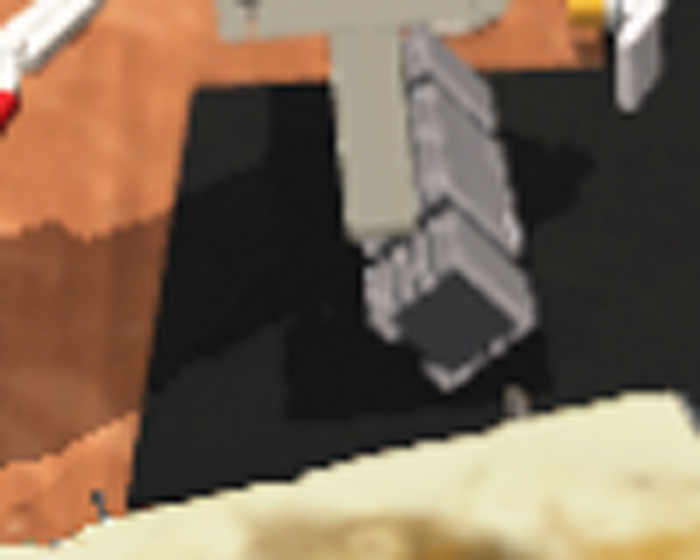

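Emit:
drive_tool([
  [[-3, 0, -0.5, 0, 0.89], [-3, 0, 0, 0, 0.89], [-2, 0, 0, 0, 0.89], [0, 0, 0, 0, 0.89], [0, 0, 0, 0, 0.89]],
])

```text
time: 5.15
ee_pos: [0.4329, 0.2782, 0.0525]
tcp_rot: [-0.0, -0.006, 1.0, -0.0]
contact_force: [0.2, 0.6, -0.8]
finger_gap: 0.0877
```

```bash
python3 - <<'E'
from h import *
s=st();c=cap('side')
im=c['img'];cv2.imwrite('pics/s6z.png',cv2.resize(im[180:260,210:310],None,fx=7,fy=7,interpolation=cv2.INTER_CUBIC))
E
```

```text
t 5.15 p [0.4329 0.2782 0.0525] tool-y yaw 90.74 tilt [-0.0002 -0.0001] F [ 0.2  0.6 -0.8] gap 0.0877
```

View pics/s6z.png

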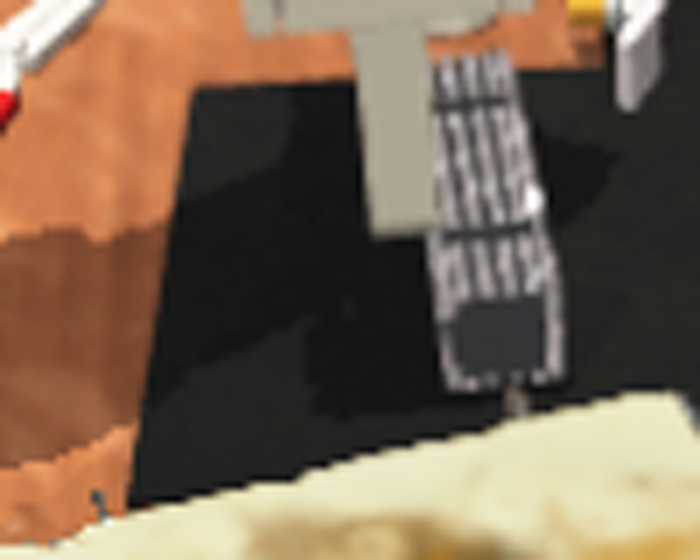

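Emit:
drive_tool([
  [[10, 0, 0, 0, 0.89], [6, 0, 0, 0, 0.89], [0, 0, 15, 0, 0.89], [-5, 0, 0, 0, 0.89], [0, 0, 0, 0, 0.89]],
])

```text
time: 5.7
ee_pos: [0.4223, 0.2781, 0.0376]
tcp_rot: [0.0, -0.006, 1.0, -0.0]
contact_force: [-0.3, 0.2, 0.1]
finger_gap: 0.0879
```

Emit:
drive_tool([
  [[-2, 0, 0, 0, 0.89], [0, 0, 0, 0, 0.89]],
])

```text
time: 5.9
ee_pos: [0.4245, 0.2783, 0.038]
tcp_rot: [0.0, -0.006, 1.0, 0.0]
contact_force: [-0.1, -0.6, 0.3]
finger_gap: 0.0876
```

Emit:
drive_tool([
  [[-1.5, 0, 0, 0, 0.89], [0, 0, 0, 0, 0.89], [0, 0, 0, 0, 0.89]],
])

```text
time: 6.2
ee_pos: [0.4254, 0.2782, 0.0376]
tcp_rot: [0.0, -0.006, 1.0, 0.0]
contact_force: [-1.2, 0.4, 0.3]
finger_gap: 0.088
```

Emit:
drive_tool([
  [[-1.5, 0, 0, 0, 0.89], [0, 0, 0, 0, 0.89], [0, 0, 0, 0, 0.89]],
])

```text
time: 6.5
ee_pos: [0.4269, 0.2782, 0.0375]
tcp_rot: [-0.0, -0.006, 1.0, -0.0]
contact_force: [-0.8, -0.3, -0.1]
finger_gap: 0.0881
```

Emit:
drive_tool([
  [[-1.5, 0, 0, 0, 0.89], [0, 0, 0, 0, 0.89], [0, 0, 0, 0, 0.89]],
])

```text
time: 6.8
ee_pos: [0.4284, 0.2782, 0.0375]
tcp_rot: [-0.0, -0.006, 1.0, -0.0]
contact_force: [0.8, -0.3, 0.7]
finger_gap: 0.0878
```

```bash
python3 - <<'E'
from h import *
s=st();c=cap('side')
im=c['img'];cv2.imwrite('pics/s7z.png',cv2.resize(im[180:260,210:310],None,fx=7,fy=7,interpolation=cv2.INTER_CUBIC))
E
```

```text
t 6.8 p [0.4284 0.2782 0.0375] tool-y yaw 90.74 tilt [-0.0001 -0.0001] F [ 0.8 -0.3  0.7] gap 0.0878
```

View pics/s7z.png

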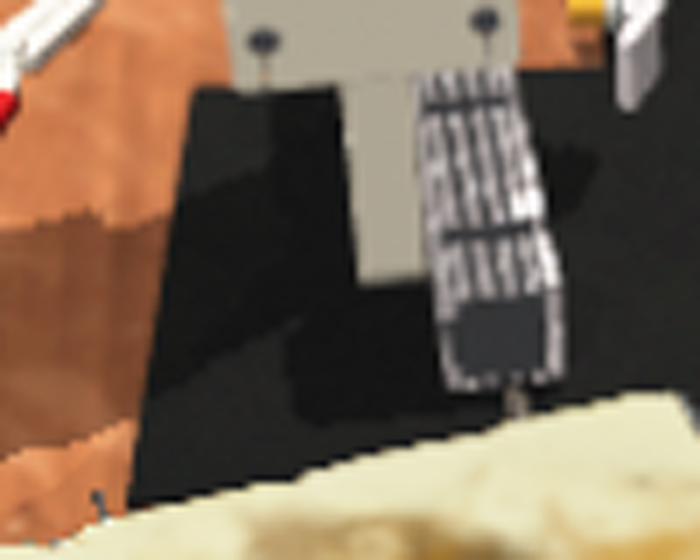

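Emit:
drive_tool([
  [[-2, 0, 0, 0, 0.89], [0, 0, 0, 0, 0.89], [0, 0, 0, 0, 0.89]],
])

```text
time: 7.15
ee_pos: [0.4305, 0.2782, 0.0375]
tcp_rot: [-0.0, -0.006, 1.0, -0.0]
contact_force: [-0.3, -0.3, -0.6]
finger_gap: 0.0877
```

Emit:
drive_tool([
  [[-1.2, 0, 0, 0, 0.89], [0, 0, 0, 0, 0.89], [0, 0, 0, 0, 0.89]],
])

```text
time: 7.45
ee_pos: [0.4308, 0.2782, 0.0375]
tcp_rot: [-0.001, -0.007, 1.0, -0.0]
contact_force: [-2.9, 0.1, 1.3]
finger_gap: 0.0876
```

Contact. Same roll profile.

Emit:
drive_tool([
  [[-2.5, 0, -2.7, 0, 0.89], [-2.6, 0, -2.5, 0, 0.89], [-3, 0, -2.1, 0, 0.89], [-2.9, 0, -2, 0, 0.89], [0, 0, 0, 0, 0.89]],
])

```text
time: 7.95
ee_pos: [0.4436, 0.2784, 0.0475]
tcp_rot: [0.001, -0.006, 1.0, 0.0]
contact_force: [-2.2, -0.2, 2.4]
finger_gap: 0.0878
```

Emit:
drive_tool([
  [[-3.2, 0, -1.7, 0, 0.89], [-3.3, 0, -1.4, 0, 0.89], [-3.5, 0, -1.2, 0, 0.89], [-3.5, 0, -0.8, 0, 0.89], [0, 0, 0, 0, 0.89]],
])

```text
time: 8.45
ee_pos: [0.4577, 0.2786, 0.0521]
tcp_rot: [0.001, -0.006, 1.0, 0.0]
contact_force: [0.2, -1.3, -0.1]
finger_gap: 0.0877
```

```bash
python3 - <<'E'
from h import *
s=st();c=cap('side')
im=c['img'];cv2.imwrite('pics/s8z.png',cv2.resize(im[180:260,210:310],None,fx=7,fy=7,interpolation=cv2.INTER_CUBIC))
E
```

```text
t 8.45 p [0.4577 0.2786 0.0521] tool-y yaw 90.68 tilt [0.0022 0.0008] F [ 0.2 -1.3 -0.1] gap 0.0877
```

View pics/s8z.png

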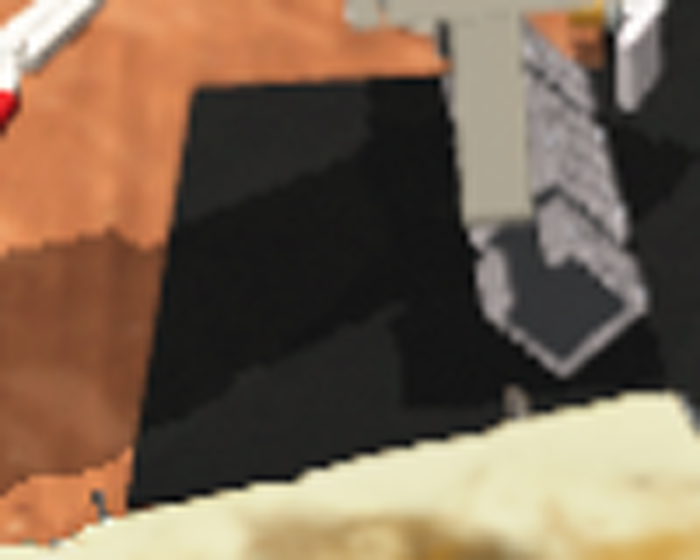

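Emit:
drive_tool([
  [[-3, 0, -0.7, 0, 0.89], [-3, 0, -0.2, 0, 0.89], [-2, 0, 0, 0, 0.89], [0, 0, 0, 0, 0.89], [0, 0, 0, 0, 0.89]],
])

```text
time: 9.0
ee_pos: [0.464, 0.2786, 0.0528]
tcp_rot: [-0.0, -0.006, 1.0, -0.0]
contact_force: [0.1, 0.4, 0.3]
finger_gap: 0.0881
```

```bash
python3 - <<'E'
from h import *
s=st();c=cap('side')
im=c['img'];cv2.imwrite('pics/s9z.png',cv2.resize(im[160:260,220:345],None,fx=6,fy=6,interpolation=cv2.INTER_CUBIC))
E
```

```text
t 9.0 p [0.464  0.2786 0.0528] tool-y yaw 90.74 tilt [-0.0002 -0.0001] F [0.1 0.4 0.3] gap 0.0881
```

View pics/s9z.png

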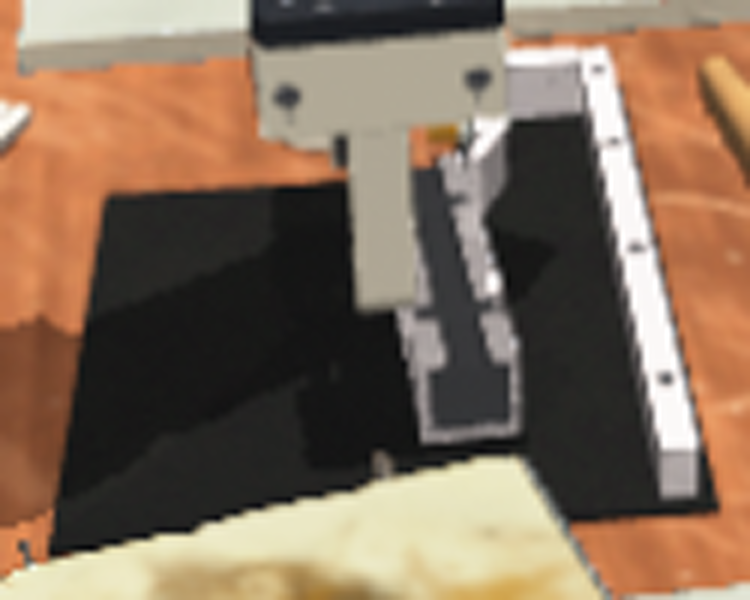

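Emit:
drive_tool([
  [[10, 0, 0, 0, 0.89], [8, 0, 0, 0, 0.89], [0, 0, 20, 4.8, 0.89], [0, 0, 16, 0, 0.89], [0, 0, 0, 0, 0.89]],
])

```text
time: 9.55
ee_pos: [0.4437, 0.2778, 0.0154]
tcp_rot: [-0.002, 0.035, 0.999, -0.001]
contact_force: [0.1, 0.3, -0.3]
finger_gap: 0.0876
```

Emit:
drive_tool([
  [[0, 0, 0, 0, 0.89], [0, 0, 0, 0, 0.89]],
])

```text
time: 9.75
ee_pos: [0.4463, 0.2788, 0.0176]
tcp_rot: [0.0, 0.035, 0.999, 0.0]
contact_force: [0.2, 0.3, -0.8]
finger_gap: 0.0875
```

```bash
python3 - <<'E'
from h import *
s=st();c=cap('top','t10.png')
im=c['img'];cv2.imwrite('pics/t10z.png',cv2.resize(im[170:300,235:405],None,fx=4.7,fy=4.6,interpolation=cv2.INTER_CUBIC))
E
```

```text
t 9.75 p [0.4463 0.2788 0.0176] tool-y yaw 85.96 tilt [0.0009 0.0007] F [ 0.2  0.3 -0.8] gap 0.0875
```

View pics/t10z.png

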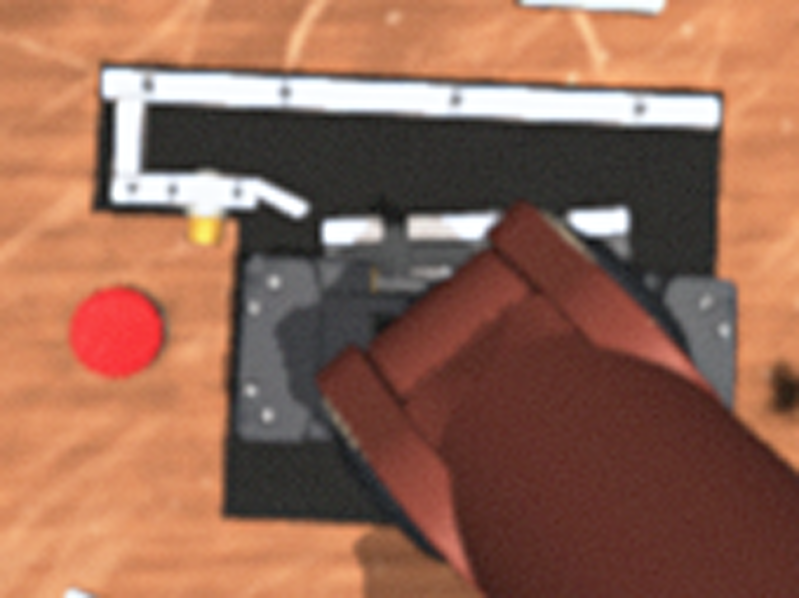

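Emit:
drive_tool([
  [[-5, 0, 0, 0, 0.89], [-5, 0, 0, 0, 0.89], [-4, 0, 0, 0, 0.89], [-3, -0.5, 0, 0, 0.89], [-3, -0.5, 0, 0, 0.89]],
])

```text
time: 10.3
ee_pos: [0.4656, 0.2767, 0.0168]
tcp_rot: [-0.0, 0.035, 0.999, 0.0]
contact_force: [-2.5, 2.2, 1.3]
finger_gap: 0.0879
```

Emit:
drive_tool([
  [[-3, -0.5, 0, 0, 0.89], [-3, -0.5, 0, 0, 0.89], [-3, -0.5, 0, 0, 0.89], [-3, -0.5, 0, 0, 0.89], [0, 0, 0, 0, 0.89]],
])

```text
time: 10.8
ee_pos: [0.4767, 0.2732, 0.0167]
tcp_rot: [-0.001, 0.035, 0.999, -0.0]
contact_force: [-5.1, 0.9, 2.6]
finger_gap: 0.0878
```

```bash
python3 - <<'E'
from h import *
s=st();c=cap('top','t11.png')
im=c['img'];cv2.imwrite('pics/t11z.png',cv2.resize(im[170:270,235:405],None,fx=4.7,fy=4.6,interpolation=cv2.INTER_CUBIC))
c=cap('side')
im=c['img'];cv2.imwrite('pics/s11z.png',cv2.resize(im[160:260,220:345],None,fx=6,fy=6,interpolation=cv2.INTER_CUBIC))
E
```

```text
t 10.8 p [0.4767 0.2732 0.0167] tool-y yaw 85.95 tilt [-0.0024 -0.0004] F [-5.1  0.9  2.6] gap 0.0878
```

View pics/t11z.png

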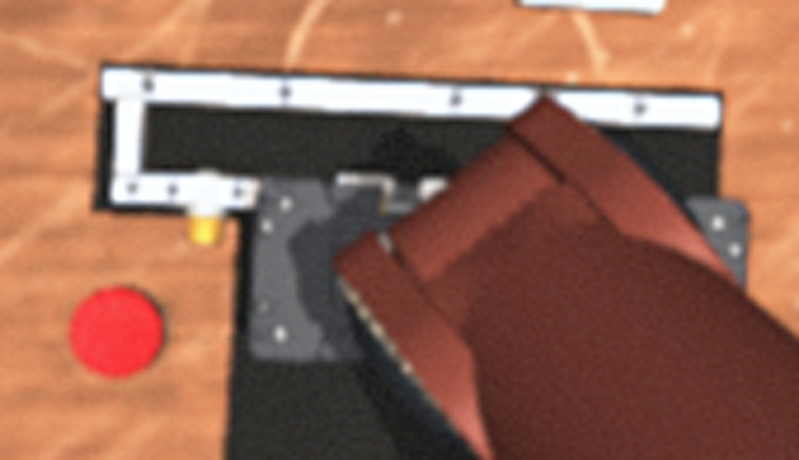

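View pics/s11z.png

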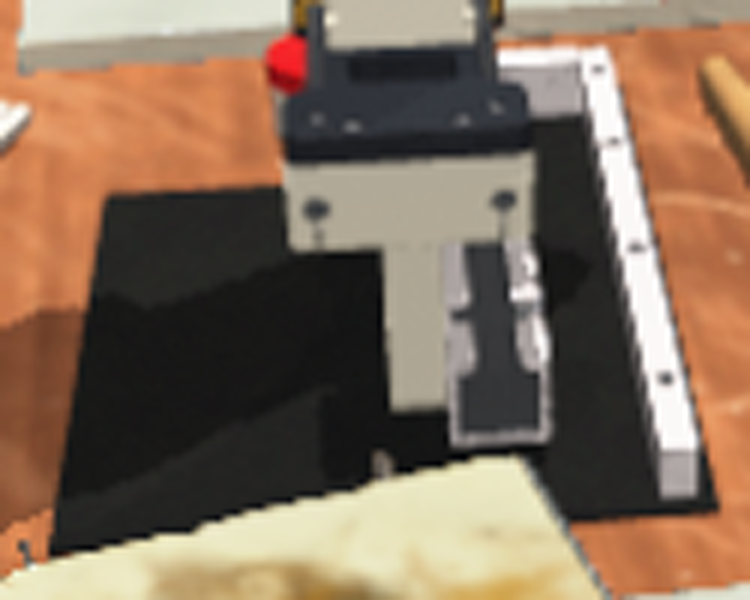

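Emit:
drive_tool([
  [[-4, 0, 0, 0, 0.89], [-4, 0, 0, 0, 0.89], [-4, 0, 0, 0, 0.89], [-4, 0, 0, 0, 0.89], [-4, 0, 0, 0, 0.89]],
])

```text
time: 11.4
ee_pos: [0.4957, 0.2711, 0.0166]
tcp_rot: [-0.002, 0.035, 0.999, -0.001]
contact_force: [-6.1, 0.8, 3.9]
finger_gap: 0.088
```

Emit:
drive_tool([
  [[-3, 0, 0, 0, 0.89], [-2, 0, 0, 0, 0.89], [-2, 0, 0, 0, 0.89], [0, 0, 0, 0, 0.89]],
])

```text
time: 11.8
ee_pos: [0.5032, 0.2704, 0.0166]
tcp_rot: [-0.002, 0.036, 0.999, -0.001]
contact_force: [-6.0, 0.7, 3.8]
finger_gap: 0.0877
```

```bash
python3 - <<'E'
from h import *
s=st()
c=cap('side')
im=c['img'];cv2.imwrite('pics/s12z.png',cv2.resize(im[150:260,235:360],None,fx=6,fy=5.4,interpolation=cv2.INTER_CUBIC))
E
```

```text
t 11.8 p [0.5032 0.2704 0.0166] tool-y yaw 85.92 tilt [-0.0035 -0.0019] F [-6.   0.7  3.8] gap 0.0877
```

View pics/s12z.png

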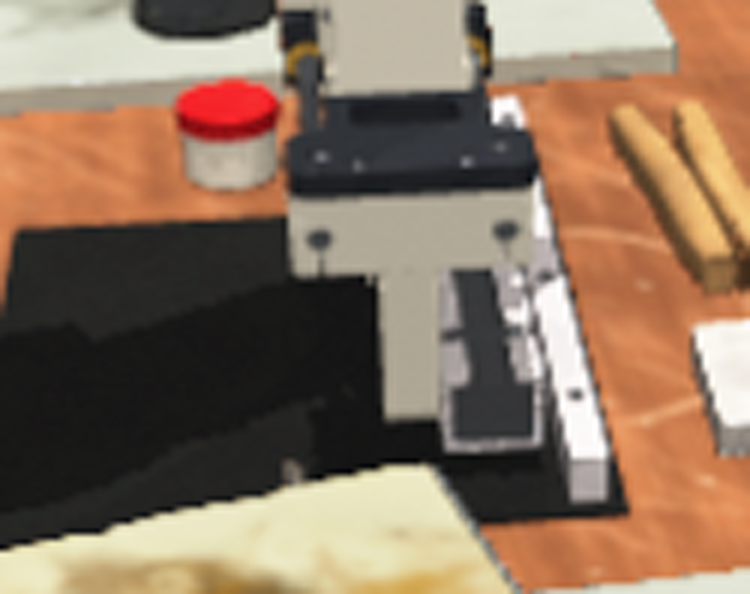

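Emit:
drive_tool([
  [[-2, 0, 0, 0, 0.89], [-2, 0, 0, 0, 0.89], [-1, 0, 0, 0, 0.89], [0, 0, 0, 0, 0.89]],
])

```text
time: 12.25
ee_pos: [0.5076, 0.2701, 0.0165]
tcp_rot: [-0.002, 0.036, 0.999, -0.001]
contact_force: [-4.5, 1.3, 4.4]
finger_gap: 0.0879
```

Emit:
drive_tool([
  [[-1, 0, 0, 0, 0.89], [-1, 0, 0, 0, 0.89], [0, 0, 0, 0, 0.89]],
])

```text
time: 12.55
ee_pos: [0.5075, 0.2701, 0.0165]
tcp_rot: [-0.004, 0.036, 0.999, -0.002]
contact_force: [-9.5, 1.1, 6.5]
finger_gap: 0.0881
```

Emit:
drive_tool([
  [[5, 0, 0, 0, 0.89], [15, 0, 0, 0, 0.89], [5, 0, -50, 0, -1], [0, -40, -50, 0, -1], [0, -50, -30, 0, -1]],
])

```text
time: 13.05
ee_pos: [0.4846, 0.2002, 0.1341]
tcp_rot: [0.004, 0.034, 0.999, 0.002]
contact_force: [1.9, -1.3, 0.4]
finger_gap: 0.0684
```

Emit:
drive_tool([
  [[0, -30, 0, 0, -1], [0, 0, 0, 0, -1], [0, 0, 0, 0, -1], [0, 0, 0, 0, -1], [0, 0, 0, 0, -1]],
])

```text
time: 13.55
ee_pos: [0.4796, 0.1701, 0.131]
tcp_rot: [0.0, 0.034, 0.999, 0.0]
contact_force: [-0.1, -0.4, -0.1]
finger_gap: 0.0285
```

```bash
python3 - <<'E'
from h import *
s=st();c=cap('top','t13.png')
im=c['img'];cv2.imwrite('pics/t13z.png',cv2.resize(im[170:300,235:405],None,fx=4.7,fy=4.6,interpolation=cv2.INTER_CUBIC))
c=cap('side','s13.png');im=c['img'];cv2.imwrite('pics/s13z.png',cv2.resize(im[150:260,235:360],None,fx=6,fy=5.4,interpolation=cv2.INTER_CUBIC))
E
```

```text
t 13.55 p [0.4796 0.1701 0.131 ] tool-y yaw 86.06 tilt [0.0001 0.0006] F [-0.1 -0.4 -0.1] gap 0.0285
```

View pics/t13z.png

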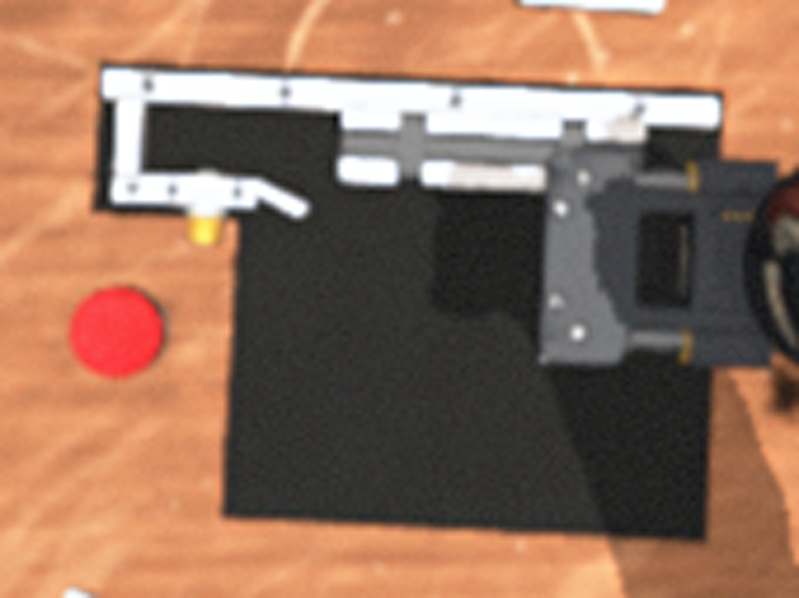

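View pics/s13z.png

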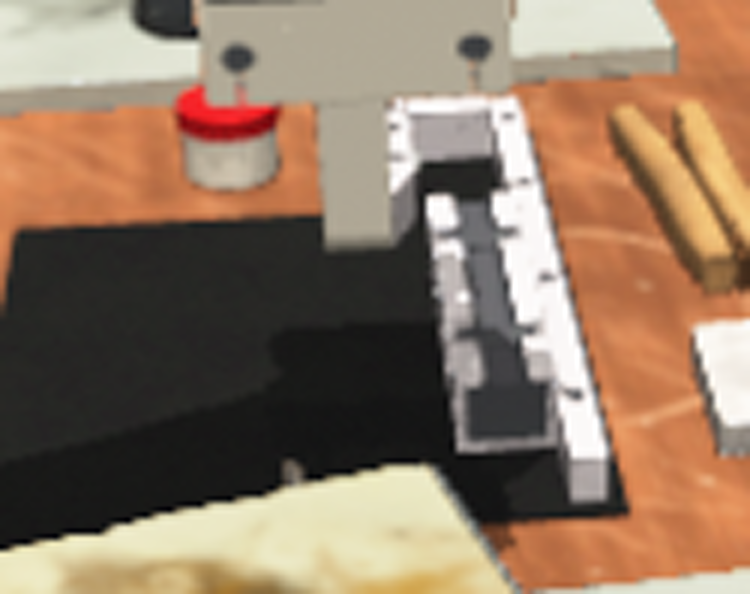

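```bash
python3 - <<'E'
from h import *
import os
c=cap('top')
a=np.radians(4.07)
for u,v in[(339,112),(338,183),(646,155)]:
    p=onz(c,235+u/4.7-.4,170+v/4.6-.4,.035);print(p,'s',p[1]*np.cos(a)+p[0]*np.sin(a),'n',p[0]*np.cos(a)-p[1]*np.sin(a))
s=st();p=s['ee_pos'];print('tcp s',p[1]*np.cos(a)+p[0]*np.sin(a),'n',p[0]*np.cos(a)-p[1]*np.sin(a))
E
```

```text
[0.55157728 0.33480274 0.035     ] s 0.37310669027899845 n 0.5264235665298138
[0.52022245 0.33591229 0.035     ] s 0.3719880286144056 n 0.49506906273791285
[0.52940624 0.20293467 0.035     ] s 0.23999758718697387 n 0.5136677981131952
t 13.7 p [0.4794 0.1696 0.131 ] tool-y yaw 86.04 tilt [-0.0004  0.0001] F [0.  0.1 0.1] gap 0.0165
tcp s 0.20321303582216022 n 0.46611025958987484
```

Emit:
drive_tool([
  [[-46, 0, 0, 0, -1], [0, 0, 45, 0, -1], [0, 0, 45, 0, -1], [0, 0, 21, 0, -1], [0, 0, 0, 0, -1]],
])

```text
time: 14.2
ee_pos: [0.5228, 0.1651, 0.017]
tcp_rot: [-0.003, 0.035, 0.999, -0.001]
contact_force: [-0.6, 0.7, 1.1]
finger_gap: 0.0002
```

Emit:
drive_tool([
  [[0, 0, 0, 0, -1], [0, 0, 0, 0, -1]],
])

```text
time: 14.4
ee_pos: [0.5266, 0.1661, 0.0219]
tcp_rot: [0.002, 0.035, 0.999, 0.001]
contact_force: [0.8, 0.5, 0.2]
finger_gap: 0.0004
```

```bash
cat >> h.py <<'E'
def sn(s):
    a=np.radians(4.07);p=s['ee_pos'];print('tcp s',round(p[1]*np.cos(a)+p[0]*np.sin(a),4),'n',round(p[0]*np.cos(a)-p[1]*np.sin(a),4))
E
python3 - <<'E'
from h import *
s=st();sn(s)
c=cap('side','s14.png');im=c['img'];cv2.imwrite('pics/s14z.png',cv2.resize(im[150:260,235:360],None,fx=6,fy=5.4,interpolation=cv2.INTER_CUBIC))
E
```

```text
t 14.4 p [0.5266 0.1661 0.0219] tool-y yaw 85.96 tilt [0.003  0.0011] F [0.8 0.5 0.2] gap 0.0004
tcp s 0.2031 n 0.5134
```

View pics/s14z.png

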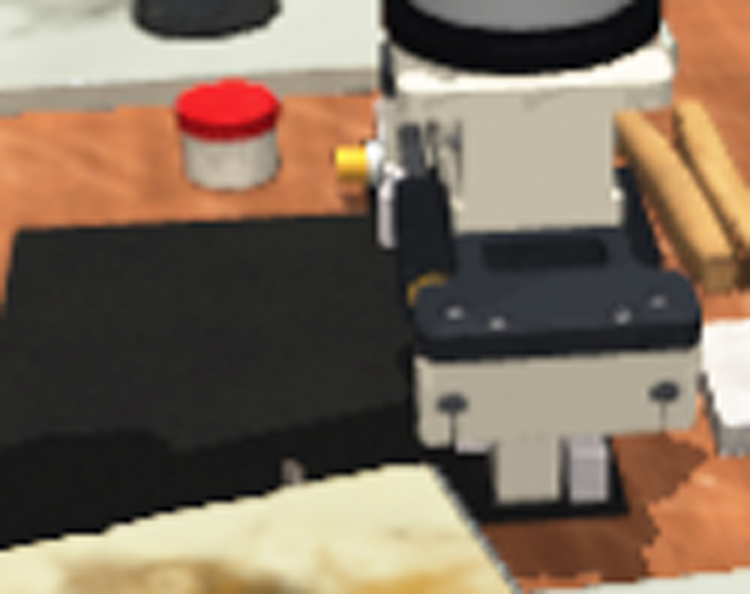

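Emit:
drive_tool([
  [[1, 5, 1, 0, -1], [0, 6, 0, 0, -1], [0, 6, 0, 0, -1], [0, 3, 0, 0, -1], [0, 3, 0, 0, -1]],
])

```text
time: 14.95
ee_pos: [0.5259, 0.1891, 0.0195]
tcp_rot: [0.0, 0.035, 0.999, 0.0]
contact_force: [-0.1, -0.4, -0.5]
finger_gap: 0.0005
```

Emit:
drive_tool([
  [[0, 4, 0, 0, -1], [0, 4, 0, 0, -1], [0, 4, 0, 0, -1], [0, 4, 0, 0, -1], [0, 4, 0, 0, -1]],
])

```text
time: 15.45
ee_pos: [0.5269, 0.2035, 0.0194]
tcp_rot: [-0.001, 0.037, 0.999, -0.004]
contact_force: [-1.6, -8.2, 5.2]
finger_gap: 0.0007
```

```bash
python3 - <<'E'
from h import *
s=st();sn(s)
c=cap('top');im=c['img'];cv2.imwrite('pics/t15z.png',cv2.resize(im[170:270,235:405],None,fx=4.7,fy=4.6,interpolation=cv2.INTER_CUBIC))
E
```

```text
t 15.45 p [0.5269 0.2035 0.0194] tool-y yaw 85.75 tilt [-0.0028 -0.0071] F [-1.6 -8.2  5.2] gap 0.0007
tcp s 0.2404 n 0.5111
```

View pics/t15z.png

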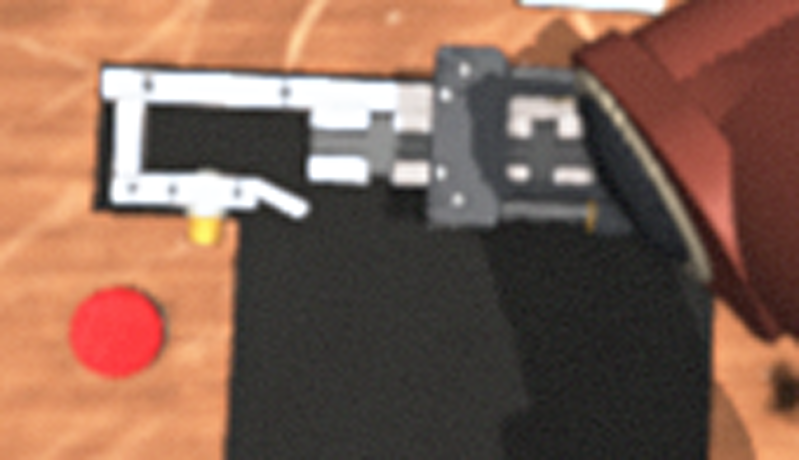

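Emit:
drive_tool([
  [[0, 4, 0, 0, -1], [0, 4, 0, 0, -1], [0, 4, 0, 0, -1], [0, 4, 0, 0, -1], [0, 4, 0, 0, -1]],
])

```text
time: 16.0
ee_pos: [0.5283, 0.2232, 0.0194]
tcp_rot: [-0.001, 0.037, 0.999, -0.004]
contact_force: [-0.9, -8.5, 6.0]
finger_gap: 0.0003
```

Emit:
drive_tool([
  [[0, 3, 0, 0, -1], [0, 3, 0, 0, -1], [0, 3, 0, 0, -1], [0, 3, 0, 0, -1], [0, 0, 0, 0, -1]],
])

```text
time: 16.5
ee_pos: [0.5293, 0.236, 0.0194]
tcp_rot: [-0.001, 0.037, 0.999, -0.003]
contact_force: [-1.5, -6.0, 4.4]
finger_gap: 0.0004
```

```bash
python3 - <<'E'
from h import *
s=st();sn(s)
c=cap('top');im=c['img'];cv2.imwrite('pics/t16z.png',cv2.resize(im[170:270,235:405],None,fx=4.7,fy=4.6,interpolation=cv2.INTER_CUBIC))
E
```

```text
t 16.5 p [0.5293 0.236  0.0194] tool-y yaw 85.8 tilt [-0.0025 -0.0065] F [-1.5 -6.   4.4] gap 0.0004
tcp s 0.273 n 0.5112
```

View pics/t16z.png

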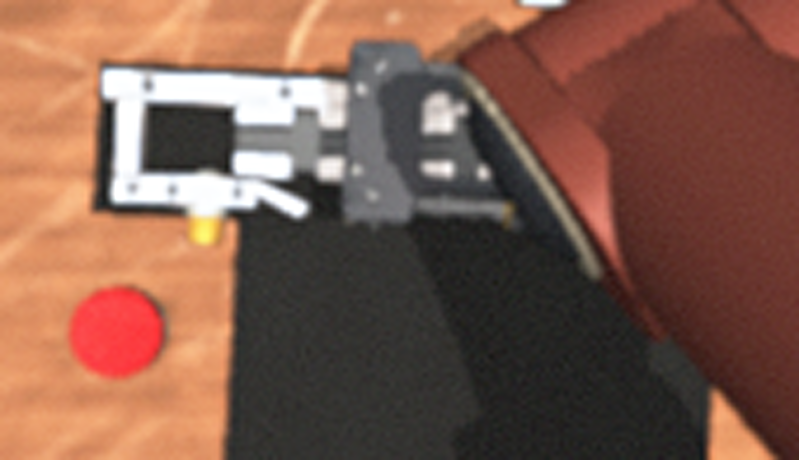

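Emit:
drive_tool([
  [[0, 3, 0, 0, -1], [0, 3, 0, 0, -1], [0, 3, 0, 0, -1], [0, 3, 0, 0, -1], [0, 3, 0, 0, -1]],
])

```text
time: 17.05
ee_pos: [0.5299, 0.246, 0.0194]
tcp_rot: [-0.002, 0.038, 0.999, -0.007]
contact_force: [-2.9, -14.3, 10.3]
finger_gap: 0.0002
```

Emit:
drive_tool([
  [[0, 3, 0, 0, -1], [0, 3, 0, 0, -1], [0, 3, 0, 0, -1], [0, 2, 0, 0, -1]],
])

```text
time: 17.45
ee_pos: [0.5306, 0.2567, 0.0195]
tcp_rot: [-0.002, 0.038, 0.999, -0.007]
contact_force: [-3.1, -13.0, 10.0]
finger_gap: 0.0007
```

```bash
python3 - <<'E'
from h import *
s=st();sn(s)
c=cap('top');im=c['img'];cv2.imwrite('pics/t17z.png',cv2.resize(im[170:270,235:405],None,fx=4.7,fy=4.6,interpolation=cv2.INTER_CUBIC))
E
```

```text
t 17.45 p [0.5306 0.2567 0.0195] tool-y yaw 85.64 tilt [-0.0055 -0.0142] F [ -3.1 -13.   10. ] gap 0.0007
tcp s 0.2938 n 0.5111
```

View pics/t17z.png

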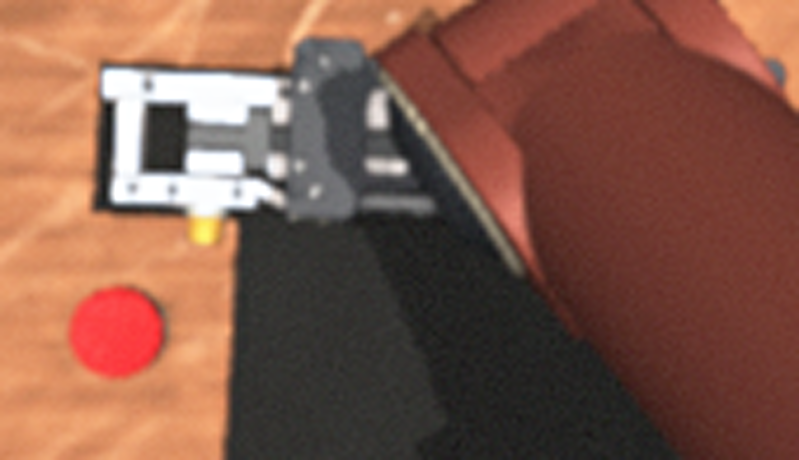

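Emit:
drive_tool([
  [[0, 3, 0, 0, -1], [0, 3, 0, 0, -1], [0, 3, 0, 0, -1], [0, 3, 0, 0, -1], [0, 2, 0, 0, -1]],
])

```text
time: 18.0
ee_pos: [0.5316, 0.2701, 0.0195]
tcp_rot: [-0.003, 0.038, 0.999, -0.008]
contact_force: [-2.2, -13.6, 10.7]
finger_gap: 0.0007
```

Emit:
drive_tool([
  [[0, 1.5, 0, 0, -1], [0, 1.5, 0, 0, -1], [0, 0, 0, 0, -1]],
])

```text
time: 18.3
ee_pos: [0.5319, 0.274, 0.0195]
tcp_rot: [-0.002, 0.038, 0.999, -0.007]
contact_force: [-2.6, -11.4, 10.4]
finger_gap: 0.0003
```

Emit:
drive_tool([
  [[0, 1.5, 0, 0, -1], [0, 0, 0, 0, -1]],
])

```text
time: 18.5
ee_pos: [0.5321, 0.2769, 0.0194]
tcp_rot: [-0.002, 0.038, 0.999, -0.006]
contact_force: [-2.5, -9.2, 7.3]
finger_gap: 0.0005
```

Emit:
drive_tool([
  [[0, 1.5, 0, 0, -1], [0, 0, 0, 0, -1]],
])

```text
time: 18.7
ee_pos: [0.5322, 0.2786, 0.0194]
tcp_rot: [-0.002, 0.037, 0.999, -0.006]
contact_force: [-2.7, -10.8, 8.6]
finger_gap: 0.0002
```

Emit:
drive_tool([
  [[0, 1.5, 0, 0, -1], [0, 0, 0, 0, -1]],
])

```text
time: 18.9
ee_pos: [0.5322, 0.2786, 0.0194]
tcp_rot: [-0.002, 0.038, 0.999, -0.007]
contact_force: [-3.7, -13.2, 10.6]
finger_gap: 0.0003
```

Emit:
drive_tool([
  [[0, 2, 0, 0, -1], [0, 1, 0, 0, -1], [0, 0, 0, 0, -1], [0, 0, 0, 0, -1]],
])

```text
time: 19.3
ee_pos: [0.5322, 0.2785, 0.0195]
tcp_rot: [-0.003, 0.038, 0.999, -0.009]
contact_force: [-3.4, -15.3, 12.5]
finger_gap: -0.0001
```

```bash
python3 - <<'E'
from h import *
s=st();sn(s)
c=cap('top');im=c['img'];cv2.imwrite('pics/t18z.png',cv2.resize(im[170:270,235:405],None,fx=4.7,fy=4.6,interpolation=cv2.INTER_CUBIC))
c=cap('side');im=c['img'];cv2.imwrite('pics/s18z.png',cv2.resize(im[150:230,265:360],None,fx=8,fy=7,interpolation=cv2.INTER_CUBIC))
E
```

```text
t 19.3 p [0.5322 0.2785 0.0195] tool-y yaw 85.59 tilt [-0.007  -0.0183] F [ -3.4 -15.3  12.5] gap -0.0001
tcp s 0.3156 n 0.5111
```

View pics/t18z.png

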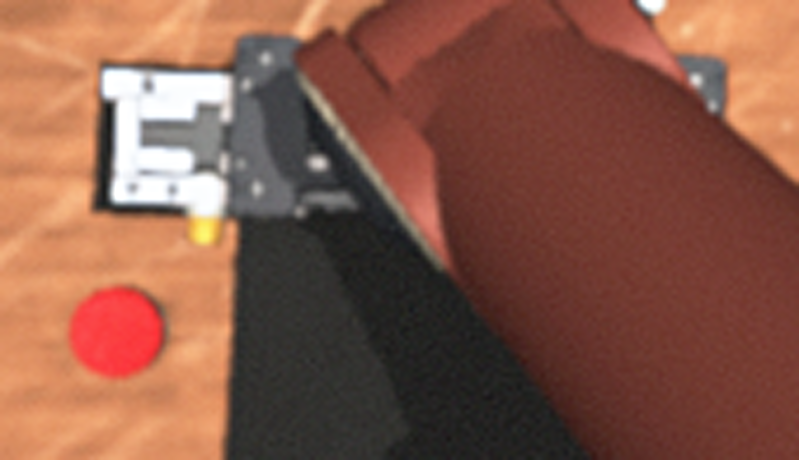

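Emit:
drive_tool([
  [[0, 2, 0, 0, -1], [0, 2, 0, 0, -1], [0, 2, 0, 0, -1], [0, 0, 0, 0, -1]],
])

```text
time: 19.8
ee_pos: [0.5322, 0.2785, 0.0196]
tcp_rot: [-0.005, 0.04, 0.999, -0.014]
contact_force: [-5.2, -23.6, 18.4]
finger_gap: 0.0005
```

Emit:
drive_tool([
  [[0, -8, 0, 0, -1], [0, -15, 0, 0, -1], [0, -20, 0, 0, -1], [0, -30, -40, 0, -1], [0, -30, -40, 0, -1]],
])

```text
time: 20.3
ee_pos: [0.5254, 0.1938, 0.0988]
tcp_rot: [-0.001, 0.034, 0.999, 0.0]
contact_force: [2.2, 0.3, 0.5]
finger_gap: 0.0005
```

Emit:
drive_tool([
  [[40, -40, -30, 0, -1], [40, -40, 0, 0, -1], [0, 0, 0, 0, -1], [0, 0, 0, 0, -1]],
])

```text
time: 20.7
ee_pos: [0.4545, 0.1319, 0.1231]
tcp_rot: [0.0, 0.036, 0.999, 0.0]
contact_force: [0.5, 1.3, 0.5]
finger_gap: 0.0002
```

```bash
python3 - <<'E'
from h import *
s=st();sn(s)
c=cap('top','t19.png');im=c['img'];cv2.imwrite('pics/t19z.png',cv2.resize(im[170:240,245:375],None,fx=6,fy=6,interpolation=cv2.INTER_CUBIC))
c=cap('side','s19.png');im=c['img'];cv2.imwrite('pics/s19z.png',cv2.resize(im[150:250,265:360],None,fx=8,fy=6,interpolation=cv2.INTER_CUBIC))
E
```

```text
t 20.7 p [0.4545 0.1319 0.1231] tool-y yaw 85.9 tilt [0.0003 0.0006] F [0.5 1.3 0.5] gap 0.0002
tcp s 0.1638 n 0.444
```

View pics/t19z.png

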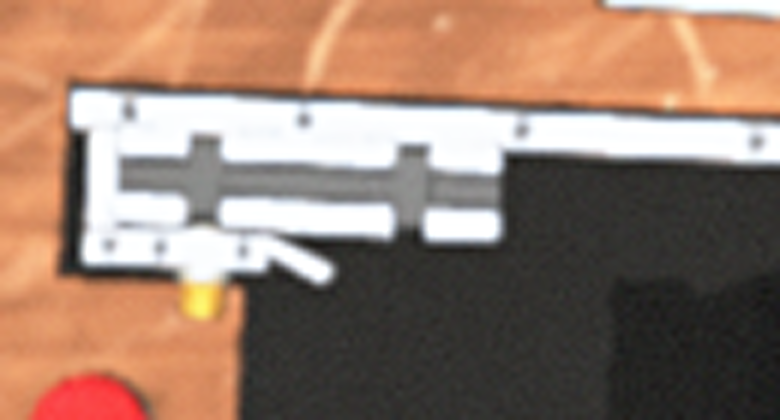

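View pics/s19z.png

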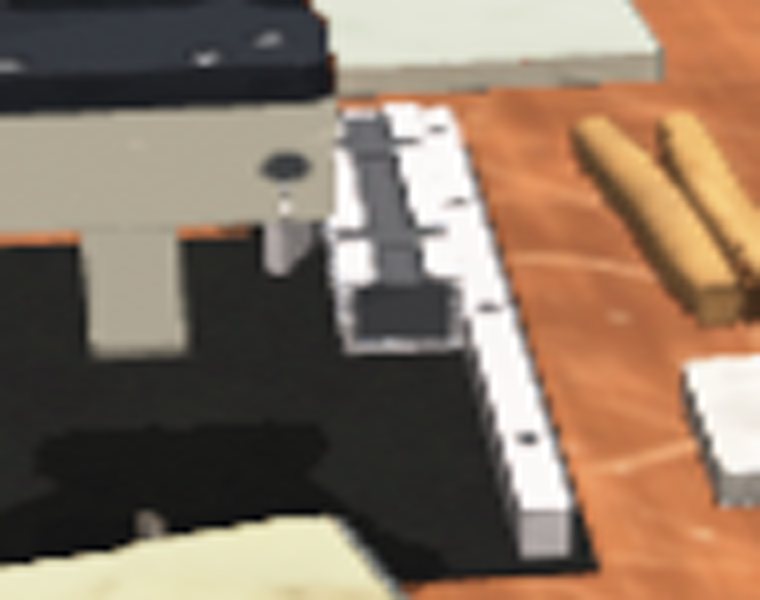

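```bash
python3 - <<'E'
from h import *
c=cap('top');g=c['img'].min(2).astype(float)
def edge(cols,r0,r1,z,rising):
    P=[]
    for u in cols:
        col=g[r0:r1,u]; d=np.diff(col); d=d if rising else -d
        d=np.clip(d,0,None); k=np.argmax(d); w=d[max(0,k-1):k+2]; e=(w*np.arange(max(0,k-1),max(0,k-1)+len(w))).sum()/w.sum()+.5
        P.append(onz(c,u,r0+e,z))
    P=np.array(P);f=np.polyfit(P[:,1],P[:,0],1);r=P[:,0]-np.polyval(f,P[:,1]);ok=abs(r)<.001
    f=np.polyfit(P[ok,1],P[ok,0],1);return round(np.degrees(np.arctan(f[0])),2),ok.mean(),f
# near edge of bar on dark mat: cols 298..326
print('bar near edge',edge([u for u in range(300,327) if not 310<=u<=316],203,214,.035,False))
print('groove upper',edge([u for u in range(267,326) if not (275<=u<=283 or 309<=u<=317)],193,200,.035,False))
print('groove lower',edge([u for u in range(267,326) if not (275<=u<=283 or 309<=u<=317)],198,206,.035,True))
print('fence free',edge(range(331,370),188,202,.024,False))
print('fence back',edge(range(262,370),180,192,.024,True))
E
```

```text
bar near edge (np.float64(4.12), np.float64(1.0), array([0.07206517, 0.49674657]))
groove upper (np.float64(4.29), np.float64(1.0), array([0.07500349, 0.51949568]))
groove lower (np.float64(4.22), np.float64(1.0), array([0.07384734, 0.50710109]))
fence free (np.float64(4.28), np.float64(1.0), array([0.07483511, 0.52832819]))
fence back (np.float64(4.16), np.float64(1.0), array([0.07281093, 0.54263677]))
```

```bash
python3 - <<'E'
from cell import robot
print(robot.sign_off())
E
```

```text
the job is handed in; nothing more can be done
None
```

I rolled the bar twice over its far edge, with the two spread fingers pushing just below its top edge along the roll's arc. It came to rest flat on each face, and it ended with the wide groove on top. I then pushed it low down against the fence and slid it lengthwise past the plunger to the end stop, and handed in at about 21 s of the 67 s.

- **End stop:** a last push with about 24 N did not move the bar. The top view shows its end at the stop.
- **Plunger:** the push force dropped from about 13–14 N to 9 N just before the bar stopped, as it would when the plunger snaps in. The top view shows the notch lined up with the plunger. I could not read the plunger joint itself.
- **Alignment:** the bar's edges measured 4.1–4.3° and the fence's 4.2–4.3°, so they are parallel within about 0.2°.
- **Bystanders:** the small pot, wooden clamp and steel block look unmoved in the last pictures, though I did not measure them.
- **Robot:** it was clear of everything at hand-in.

No check failed or disagreed.

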